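# Shut the worktop oven, set its timer sleeve to 6 and start it

### The job

Push the oven door fully shut until its catch holds it, then turn the timer sleeve to 6 so that it rests in that click, and then press the green start button right down and let it go. Leave the kitchen things standing around where they are.

Things in the scene. Friction and masses are not known exactly. Their poses are not given: they have to be found in the camera images.
- oven: Black worktop oven, 280 deep (x), 360 wide (y), 220 high, fixed. Origin: centre of its underside; at yaw 0 its front faces -x (the robot). The front face lies 140 before the origin and is 165 high; above it the control panel slopes up and back at 30 degrees from level (110 long up the slope), facing up and towards the robot; behind it the top is flat at 220.
- door (a joint): Oven door angle, rad: 0 = shut on its stop, grows as it opens towards the robot; shut means below 0.012. Black door 340 wide, 18 thick, from 15 to 160 above the worktop, hinged on a vertical axis at the oven's left (+y) end. A sprung ball catch resists over the last 0.05 rad (3 to 5 N at the free end, passed at about 0.022), then holds it shut.
- door_push (a point): Spot on the outer (robot-side) face of the door, 180 from the hinge, 120 above the worktop: a place to push. Moves with the door; its x axis points into the door, square to its face. The bar handle is 318 from the hinge and stands out 30 from this face, from 40 to 140 above the worktop.
- door_hinge (a point): Point on the door's vertical hinge axis, 120 above the worktop, in the door's middle plane (9 behind its outer face).
- sleeve (a joint): Timer sleeve angle, rad: 0 at mark 0, grows clockwise facing the panel; a detent every 0.4 rad (about 0.1 N m), value N at 0.4 x N (0 to 9), so 6 is 2.4. Orange line = pointer. Ticks on the panel round it run clockwise from 0 (left) over the top (uphill) to 9 (right): 0 long red, 5 long yellow, the rest short white; 6 is the first white one clockwise after the yellow.
- sleeve_grip (a point): Point to grip: on the axis of the round ribbed aluminium timer sleeve, 28 above the sloping panel. The sleeve is 46 in diameter, its top 39 above the panel, on a black flange 56 across and 6 high. It is in the middle of the slope, 60 left (+y) of the oven's centre. z axis = the sleeve's axis, leaning 30 degrees from vertical towards the robot; it turns with the sleeve.
- start (a joint): Travel of the green start button in m: 0 released, 0.006 fully pressed (4 N); it springs back.
- start_top (a point): Centre of the top face of the round green start button (32 across, in a black housing) on the sloping panel, 85 right (-y) of the oven's centre, 145 from the sleeve. Its z axis is square to the panel; it is pressed along -z.
- mug: Blue mug, 76 across, 85 high, standing on the flat top of the oven. Origin: centre of its underside.
- jar: Amber jar with red lid, 64 across, 100 high, close to the right side of the oven. Origin: centre of its underside.
- tin: Food tin with green label, 72 across, 110 high, close to the left side of the oven. Origin: centre of its underside.
- dish: White bowl, 100 across, 40 high, in front of the oven's left end. Origin: centre of its underside.
- tumbler: Green glass tumbler, 70 across, 100 high, to the right. Origin: centre of its underside.
- spatula: Kitchen spatula lying on the worktop at the right. Origin: on its underside, in its middle.
- oil: Green bottle, 60 across, 220 high, to the left. Origin: centre of its underside.

How it is judged (in metres and radians):
On the way, in this order (a step that is already met when the one before it is completed fails the run):
1. the door is shut on its catch (value of joint door below 0.012 rad), for 0.2 s.
2. with the door shut, the sleeve is set to 6 (value of joint door below 0.012 rad and value of joint sleeve between 2.3 and 2.5 rad), for 0.2 s.
3. the start button is pressed down with the door shut and the sleeve at 6 (all of step 2 and value of joint start above 0.0045 m), for 0.05 s.
At the end, for the whole second after the job is handed in: The door is shut (below 0.012 rad), the sleeve rests at 6 (2.4 rad, within 0.1 rad), the start button has been pressed (more than 4.5 mm) and has sprung back (all of step 2 and value of joint start below 0.002 m and velocity of joint sleeve between -0.05 and 0.05 rad/s); the robot touches nothing.
It fails at once if a mug, jar, tin, bowl, tumbler, spatula or bottle is shifted by more than 40 mm or knocked over (distance of any of mug, jar, tin, dish, tumbler, spatula, oil from where it was at the start of the episode above 0.04 m or angle between any of mug, jar, tin, dish, tumbler, oil's own z axis and vertical above 0.5 rad).
It also fails if it takes over 69 s, if anything falls off the work surface, if the arm or the gripper's body presses on something with over 40 N, if the wrist force passes 120 N, or if a joint passes its speed limit or range.

### The arm

A 6-joint arm with a two-finger parallel gripper is mounted at the origin on the work surface. World frame = base frame: x ahead of the robot, y to its left, z up, the work surface at z = 0. Lengths are in m, angles in degrees, forces in N, time in s.
With the tool pointing down it reaches from about 0.375 to 0.925 m from the base axis. Payload 5.7 kg.
Tool frame: the origin (TCP) lies at the very end of the fingers, on their centre line; the grasp point (between the pads) lies 19 mm behind it (ctrl.hold_point_z is the distance from the TCP to the grasp point, in m); z points along the fingers, y is the line along which they close (so a half turn about z gives the same grasp; the last joint's range is limited). The gripper opens to 88 mm and grips with 3 to 60 N. Pads are 20 mm wide; open, the fingers measure 115 mm over their backs; the gripper's body (75 mm by 178 mm) begins 61 mm behind the grasp point.
Start: joints at [-76.037, 20.558, 86.54, -0, 72.909, -6.595], TCP at [0.211, -0.562, 0.223] pointing down, gripper open.
Joint ranges: [-170.27, 170.27], [-57.76, 135], [12.27, 136.19], [-55.21, 235.2], [11.17, 155.16], [-170.74, 170.74]. Speed limits (degrees/s): [136.94, 136.94, 180, 180, 180, 180].

### API

Orientations are given as [roll, pitch, yaw] about the fixed x, y, z axes, in that order (R = Rz(yaw) Ry(pitch) Rx(roll)).
In Python, from cell import get_state, grab_frame, calibration, ticket, ctrl gives the robot as it stands.
- The arm moves only by the shell command python3 -m creep 'ROWS' [FORCE]. ROWS is JSON, one flat list of numbers, 5 for each row, row after row: the shift along the tool's x, y, z in m, then the turn about the tool's z in rad, then the finger opening in m, from 0 to 0.0878. A call has 1 to 8 rows; each row shifts and turns the commanded pose from where the row before left it, along the tool's axes as they then stand; what a row does not reach is not made up. A row lasts 1/12 s, in which the tool goes at most 41.7 mm and 7.16 degrees, less where a joint would pass 70% of its speed; a pose out of reach is approached as far as the arm can. A call is refused whole if a number of a shift passes 0.0417 or a number of a turn 0.125, either way. A call with a gripper value outside its range is refused whole. The fingers move at their own pace and stop on an object; FORCE is the grip in N (left out, the last holds). Time passes only in rows, so rows that do not move let the fingers close. It gives the time, the measured TCP pose, the force, the opening and the grip force at its end, in the units of the state.
- get_state(): the state, without advancing time (a new reading comes with each control period).
- grab_frame(name): name is "scene" or "top" or "wrist"; returns (picture, depth): 400x640x3 uint8, red, green, blue; 400x640 float32, m along the optical axis (not along the pixel's ray), 0 where there is no reading.
- calibration(name): a dict with "intrinsics" (3x3 intrinsics, pixels), "k1" (the pictures are not rectified: a ray, as slopes to the right and down, at radius r is drawn at 1 + k1 r^2 times it, then the intrinsics apply), "cam_to_world" (4x4, takes a point from camera to world coordinates); the wrist camera has in their place "T_tool_cam" (4x4, takes a point from camera to tool coordinates, whose origin is the TCP and whose axes are the flange's). Camera axes: x right, y down, z forward; pixel columns grow to the right and rows downward; lengths in m; the calibration is good to about 2 mm. A picture is of the moment at which its call begins: read the wrist's pose just before it. calibration takes no time and is no camera call.
- ticket.job_done(): hands the job in; it is judged then, once.
The state is a dict: "clock": time; "joint_positions": joint angles; "joint_vel": joint speeds; "tau": joint torques, N m; "eef_pos": TCP position; "tool_rot": TCP orientation; "force": force on the tool from outside, world axes, zero at the start; "ft_torque": the same for the moment, N m; "opening": opening from 0.0 (shut) to 1.0 (fully open); "grip_force": force on a finger pad.
Only numpy, scipy, OpenCV 4.12 (cv2) and the standard library are available. Lean on these libraries where they do the work, as an engineer would, in place of code of your own. Each camera call takes 0.05 s, during which the arm holds its last target. There are 200 camera calls.

## Working session

There is one attempt and no reset: what is moved stays moved. The work goes in short steps, Python scripts to look and compute and a shell command to move; the robot and the scene stay as the last step left them, time stands still between calls to the robot, and variables do not carry over. Pictures are saved under pics/ and viewed, at most 10 in all, crops included, and the job is handed in when it is done.

```bash
ls; mkdir -p pics
python3 - <<'E'
from cell import get_state, grab_frame, calibration, ticket, ctrl
import cv2,numpy as np
for n in ("scene","top"):
    im,d=grab_frame(n); cv2.imwrite(f"pics/{n}0.png",im[:,:,::-1]); np.savez(f"{n}0.npz",im=im,d=d)
    c=calibration(n); print(n,c["k1"],np.round(c["intrinsics"],1).tolist(),np.round(c["cam_to_world"],3).tolist())
c=calibration("wrist"); print(np.round(c["T_tool_cam"],3).tolist())
print(get_state())
E
```

```text
pics
scene -0.11243131742904341 [[417.6, 0.0, 325.0], [0.0, 417.6, 201.0], [0.0, 0.0, 1.0]] [[-0.762, 0.489, -0.423, 1.071], [0.647, 0.593, -0.479, 0.666], [0.017, -0.639, -0.769, 1.185], [0.0, 0.0, 0.0, 1.0]]
top -0.0781486476204308 [[474.5, 0.0, 312.5], [0.0, 474.5, 201.4], [0.0, 0.0, 1.0]] [[0.084, -0.974, 0.211, 0.151], [-0.996, -0.082, 0.02, 0.017], [-0.002, -0.212, -0.977, 1.831], [0.0, 0.0, 0.0, 1.0]]
[[-0.001, -0.958, -0.287, 0.079], [1.0, -0.001, 0.001, -0.0], [-0.001, -0.287, 0.958, -0.162], [0.0, 0.0, 0.0, 1.0]]
{'clock': 0.1, 'joint_positions': array([-7.60372862e+01,  2.05942212e+01,  8.65924217e+01,  6.38662905e-04,
        7.29106796e+01, -6.59483568e+00]), 'joint_vel': array([ 0.02971866, -0.019231  , -0.0952365 , -0.03989152, -0.03255634,
        0.05323451]), 'tau': array([-9.49273044e-05, -5.16357207e+01, -2.71408367e+01,  6.76338980e-02,
        2.76232726e-02, -3.92053119e-05]), 'eef_pos': array([ 0.21053007, -0.5611722 ,  0.22189181]), 'tool_rot': array([-1.79903391e+02, -1.17833663e-02,  2.05573513e+01]), 'force': array([ 0.19287868,  0.09156089, -0.62227403]), 'ft_torque': array([0.0446428, 0.0104608, 0.0147919]), 'grip_force': 0.0, 'opening': 0.9982892854702642}
```

View pics/scene0.png

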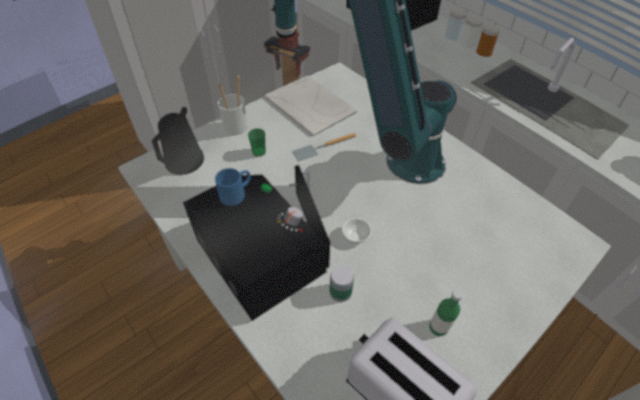

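View pics/top0.png

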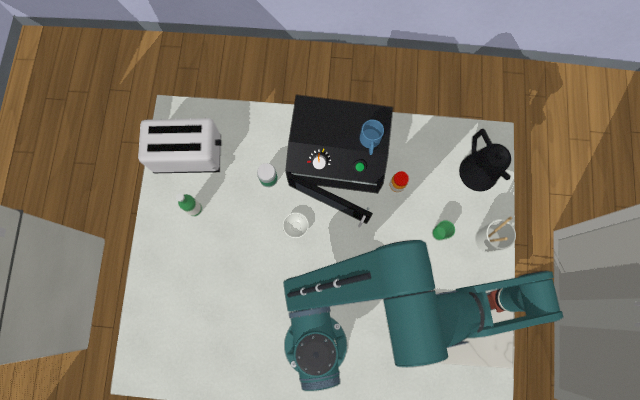

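The scene view shows the oven with the blue mug on top (230,185), the door ajar (300,190)–(325,260), the bowl at (355,232) and the tin at (341,282). In the top view the sleeve is at (319,162), the green button at (361,167), and the door runs from the hinge at about (290,180) to the handle at about (366,216), with the jar at (400,180).

```bash
cat > h.py <<'E'
import numpy as np,cv2
from cell import get_state, grab_frame, calibration
from scipy.spatial.transform import Rotation as R
def cam(n,st=None):
    c=calibration(n)
    if n=="wrist":
        T=np.eye(4);T[:3,:3]=R.from_euler("xyz",st["tool_rot"],degrees=True).as_matrix();T[:3,3]=st["eef_pos"]
        T=T@np.array(c["T_tool_cam"])
    else: T=np.array(c["cam_to_world"])
    return np.array(c["intrinsics"]),c["k1"],T
def slopes(C,uv):
    K,k,T=C; p=(np.atleast_2d(uv).astype(float)-K[:2,2])/np.array([K[0,0],K[1,1]]); q=p.copy()
    for _ in range(20): q=p/(1+k*(q**2).sum(1,keepdims=True))
    return q
def onz(C,uv,z):
    q=slopes(C,uv);T=C[2]; v=np.c_[q,np.ones(len(q))]@T[:3,:3].T
    return T[:3,3]+v*((z-T[2,3])/v[:,2])[:,None]
def cloud(C,d):
    h,w=d.shape;u,v=np.meshgrid(np.arange(w),np.arange(h))
    q=slopes(C,np.c_[u.ravel(),v.ravel()]);z=d.ravel()
    return (np.c_[q*z[:,None],z]@C[2][:3,:3].T+C[2][:3,3]).reshape(h,w,3)
def proj(C,P):
    p=(np.atleast_2d(P)-C[2][:3,3])@C[2][:3,:3];s=p[:,:2]/p[:,2:]
    s=s*(1+C[1]*(s**2).sum(1,keepdims=True));return s*[C[0][0,0],C[0][1,1]]+C[0][:2,2]
E
python3 - <<'E'
from h import *
f=np.load("top0.npz");im,d=f["im"],f["d"];C=cam("top");P=cloud(C,d)
print("table z",np.median(P[250:270,200:260,2]))
m=((abs(P[...,2]-.22)<.006)&(P[...,0]>.5)&(im.max(2)<70)).astype(np.uint8)
m[:, :280]=0;m[:,400:]=0
print(m.sum(),np.median(P[m>0][:,2]))
r=cv2.minAreaRect(P[m>0][:,:2].astype(np.float32)*1000);print("top rect mm",r,cv2.boxPoints(r).round(0).tolist())
# top corners/side edges by line fit
hsv=cv2.cvtColor(im,cv2.COLOR_RGB2HSV)
def blob(lo,hi,box):
    k=cv2.inRange(hsv,lo,hi);b=np.zeros_like(k);x0,y0,x1,y1=box;b[y0:y1,x0:x1]=k[y0:y1,x0:x1]
    n,l,s,c=cv2.connectedComponentsWithStats(b);i=1+s[1:,4].argmax();return c[i],s[i],l==i
for nm,lo,hi,box in [("button",(45,80,50),(80,255,255),(345,150,380,180)),("sleeve",(0,0,150),(180,60,255),(308,152,332,172)),("jar",(0,120,80),(8,255,255),(385,165,415,195)),("mug",(95,60,40),(120,255,255),(350,110,395,160))]:
    c,s,l=blob(lo,hi,box);print(nm,c,s,np.median(P[l],0).round(4))
# door top: z near .16 in front region
for zz,(a,b) in {"door":(.13,.175)}.items():
    k=(P[...,2]>a)&(P[...,2]<b)&(P[...,0]>.3)&(P[...,0]<.75);k[:,:280]=0;k[:,385:]=0;k[:178]=0
    Q=P[k];print(k.sum());r=cv2.minAreaRect(Q[:,:2].astype(np.float32)*1000);print(r,cv2.boxPoints(r).round(0).tolist())
cv2.imwrite("pics/topz.png",cv2.resize(im[90:240,250:420,::-1],None,fx=4.5,fy=4,interpolation=cv2.INTER_CUBIC))
E
```

```text
table z 0.0003120023947366102
3878 0.22048099970414448
top rect mm ((772.9894409179688, -25.908477783203125), (359.3702087402344, 227.84129333496094), 86.59662628173828) [[649.0, -199.0], [876.0, -212.0], [897.0, 147.0], [670.0, 160.0]]
button [359.33333333 166.45333333] [355 162  10  10  75] [ 0.6403 -0.1049  0.2103]
sleeve [318.6779661  162.60169492] [313 157  13  12 118] [0.6373 0.0387 0.2263]
jar [400.77514793 178.26035503] [394 171  15  15 169] [ 0.6408 -0.2733  0.101 ]
mug [370.99180328 134.1557377 ] [359 119  25  36 610] [ 0.7542 -0.1349  0.2597]
770
((525.5783081054688, -29.247390747070312), (161.81344604492188, 347.64837646484375), 3.407503604888916) [[434.0, 139.0], [455.0, -208.0], [617.0, -198.0], [596.0, 149.0]]
```

View pics/topz.png

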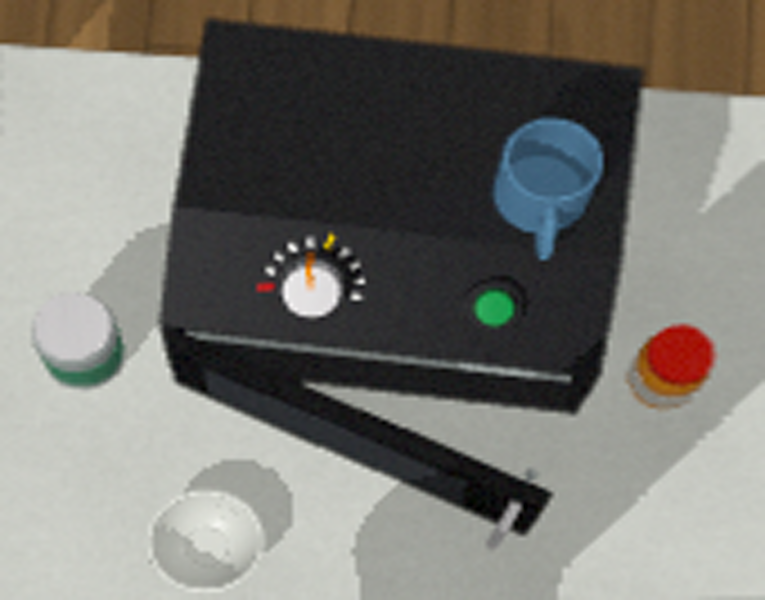

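The zoom shows the pointer near mark 4, just left of the yellow 5 at (329,241). The door handle is grey at (505,525), the door's free end at (550,492)/(525,533), and the bowl at (207,540).

Run:
```python
from h import *
f=np.load("top0.npz");im,d=f["im"],f["d"];C=cam("top");P=cloud(C,d)
px=lambda a,b:(250+a/4.5,90+b/4)
for n,uv,z in [("doorend in",px(550,492),.16),("doorend out",px(525,533),.16),("hinge out",px(178,380),.16),("handle tip",px(490,545),.14),("handle root",px(515,505),.14),("front edge L",px(165,325),.165),("front edge R",px(600,372),.165),("back L",px(207,20),.22),("back R",px(640,68),.22)]:
    i=tuple(np.round(uv).astype(int)[::-1]);print(n,onz(C,uv,z)[0].round(3),P[i].round(3))
# colour blobs for movables
for n,uv in [("bowl",(296,224)),("tumbler",(444,229)),("tin",(266,173)),("oil",(187,201)),("spatula",(385,290))]: print(n,P[uv[1],uv[0]].round(3))
# back edge fit: black/top region in depth
m=(abs(P[...,2]-.22)<.004)
for v in (105,120): 
  pass
f=np.load("scene0.npz");C2=cam("scene");P2=cloud(C2,f["d"]);hsv=cv2.cvtColor(f["im"],cv2.COLOR_RGB2HSV)
k=cv2.inRange(hsv,(45,80,50),(80,255,255));k[:180]=0;k[195:]=0;k[:,:255]=0;k[:,275:]=0
ys,xs=np.nonzero(k);print("button scene",xs.mean(),ys.mean(),P2[ys,xs].mean(0).round(4))
```

```text
doorend in [ 0.486 -0.166  0.16 ] [ 0.486 -0.165  0.161]
doorend out [ 0.447 -0.148  0.16 ] [ 0.476 -0.165  0.001]
hinge out [0.564 0.139 0.16 ] [0.594 0.147 0.039]
handle tip [ 0.437 -0.123  0.14 ] [ 0.451 -0.129  0.068]
handle root [ 0.476 -0.141  0.14 ] [ 0.475 -0.138  0.146]
front edge L [0.614 0.154 0.165] [0.615 0.153 0.163]
front edge R [ 0.599 -0.199  0.165] [ 0.601 -0.199  0.159]
back L [0.89  0.144 0.22 ] [0.892 0.144 0.217]
back R [ 0.873 -0.21   0.22 ] [ 0.871 -0.209  0.224]
bowl [ 0.451  0.112 -0.008]
tumbler [ 0.478 -0.469  0.001]
tin [0.614 0.235 0.115]
oil [0.473 0.503 0.165]
spatula [ 0.189 -0.124  0.863]
button scene 265.9886363636364 187.5909090909091 [ 0.6479 -0.0879  0.2254]
```

```bash
python3 -m creep '[0,0,0,0.1015,0, 0,0,0,0.1015,0, 0,0,0,0.1015,0, 0,0,0,0.1015,0, 0.0112,-0.0271,0,0,0, 0.0112,-0.0271,0,0,0, 0.0112,-0.0271,0,0,0, 0.0112,-0.0271,0,0,0]'
python3 -m creep '[0.0112,-0.0271,0,0,0, 0.0112,-0.0271,0,0,0, 0.0112,-0.0271,0,0,0, 0.0112,-0.0271,0,0,0, 0.0112,-0.0271,0,0,0, 0.0112,-0.0271,0,0,0, 0.0112,-0.0271,0,0,0, 0.0112,-0.0271,0,0,0]'
python3 -m creep '[0.0112,-0.0271,0,0,0, 0.0112,-0.0271,0,0,0, 0.0112,-0.0271,0,0,0, 0.0112,-0.0271,0,0,0, 0.0112,-0.0271,0,0,0, 0.0112,-0.0271,0,0,0, 0.0112,-0.0271,0,0,0, 0.0112,-0.0271,0,0,0]'
```

```text
clock: 0.77
eef_pos: [0.2606, -0.4541, 0.2221]
tool_rot: [-179.9, 0.0, -2.7]
force: [0.9, 0.6, 0.4]
opening: 0.435
grip_force: 0.0
clock: 1.43
eef_pos: [0.3604, -0.2417, 0.2225]
tool_rot: [-180.0, 0.0, -2.7]
force: [0.8, 0.2, 0.6]
opening: 0.007
grip_force: 0.0
clock: 2.1
eef_pos: [0.4601, -0.0294, 0.2225]
tool_rot: [-180.0, 0.0, -2.7]
force: [0.1, -1.2, -0.4]
opening: 0.005
grip_force: 0.0
```

```bash
python3 -m creep '[0,0,0.028,0,0, 0,0,0.028,0,0, 0,0,0.028,0,0, 0,0,0.028,0,0, 0.012,0,0,0,0, 0.012,0,0,0,0, 0.012,0,0,0,0, 0.012,0,0,0,0]'
python3 -m creep '[0.01,0,0,0,0, 0.01,0,0,0,0, 0.01,0,0,0,0, 0.01,0,0,0,0, 0.005,0,0,0,0, 0.005,0,0,0,0]'
python3 -m creep '[0.004,0,0,0,0, 0.004,0,0,0,0, 0.004,0,0,0,0]'
```

```text
clock: 2.77
eef_pos: [0.5094, -0.0334, 0.1116]
tool_rot: [-180.0, -0.0, -2.7]
force: [-0.0, -0.9, 0.8]
opening: 0.004
grip_force: 0.1
clock: 3.27
eef_pos: [0.5588, -0.0356, 0.1108]
tool_rot: [-180.0, -0.0, -2.7]
force: [-0.8, 1.1, 0.3]
opening: 0.005
grip_force: 0.0
clock: 3.52
eef_pos: [0.5673, -0.0361, 0.1103]
tool_rot: [-180.0, 0.3, -2.7]
force: [-11.9, -2.0, 7.9]
opening: 0.006
grip_force: 5.5
```

```bash
python3 -m creep '[0.003,0,0,0,0, 0.003,0,0,0,0]'; python3 -m creep '[0.003,0,0,0,0, 0.002,0,0,0,0]'
```

```text
clock: 3.68
eef_pos: [0.5733, -0.0364, 0.1102]
tool_rot: [180.0, 0.3, -2.7]
force: [-0.3, 0.1, 0.0]
opening: 0.006
grip_force: 0.1
clock: 3.85
eef_pos: [0.5742, -0.0363, 0.1099]
tool_rot: [-180.0, 0.7, -2.7]
force: [-20.7, -1.4, 15.2]
opening: 0.002
grip_force: 10.6
```

```bash
python3 -m creep '[0,0,0,0,0, -0.015,0,0,0,0, -0.02,0,0,0,0, 0,0,-0.036,0,0, 0,0,-0.036,0,0, 0,0,-0.036,0,0, 0,0,-0.036,0,0, 0,0,-0.038,0,0]'
python3 -m creep '[0,0,-0.038,0,0.0878, 0.02,-0.0155,0,0,0.0878, 0.02,-0.0155,0,0,0.0878, 0.02,-0.0155,0,0,0.0878, 0.02,-0.0155,0,0,0.0878, 0.02,-0.0155,0,0,0.0878, 0,0,0,0,0.0878, 0,0,0,0,0.0878]'
python3 - <<'E'
from h import *
st=get_state();im,d=grab_frame("wrist");cv2.imwrite("pics/w1.png",im[:,:,::-1]);np.savez("w1.npz",im=im,d=d,p=st["eef_pos"],r=st["tool_rot"])
im,d=grab_frame("top");np.savez("top1.npz",im=im,d=d)
E
```

```text
clock: 4.52
eef_pos: [0.5455, -0.0348, 0.2943]
tool_rot: [-180.0, 0.0, -2.7]
force: [0.7, -0.3, -0.6]
opening: 0.0
grip_force: 0.0
clock: 5.18
eef_pos: [0.65, 0.0384, 0.33]
tool_rot: [-180.0, 0.0, -2.6]
force: [-0.9, -0.3, 0.6]
opening: 0.574
grip_force: 0.0
```

View pics/w1.png

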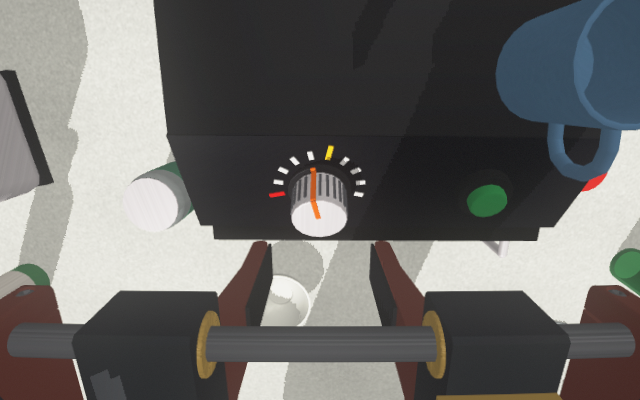

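The wrist view shows the sleeve's top face at about (319,216), the orange pointer edge at (313,198), the red tick at (277,194), the yellow tick at (329,153) and the button at (487,200). The door's top edge looks parallel to the oven front.

```bash
cat > meas.py <<'E'
from h import *
import sys
f=np.load(sys.argv[1]);im,d=f["im"],f["d"];C=cam("wrist",dict(eef_pos=f["p"],tool_rot=f["r"]))
def onplane(uv,P0,n):
    q=slopes(C,uv);v=np.c_[q,np.ones(len(q))]@C[2][:3,:3].T;o=C[2][:3,3]
    return o+v*(((P0-o)@n)/(v@n))[:,None]
yaw=np.radians(-2.7);ex=np.array([np.cos(yaw),np.sin(yaw),0]);ey=np.array([-ex[1],ex[0],0]);ez=np.array([0,0,1.])
n=-.5*ex+.8660254*ez;up=.8660254*ex+.5*ez
O=np.array([.745,-.027,0]);foot=O-.0924*ex+.06*ey+.1925*ez;bf=foot-.145*ey
hsv=cv2.cvtColor(im,cv2.COLOR_RGB2HSV)
def cc(k,amin=8):
    N,l,s,c=cv2.connectedComponentsWithStats(k);return [(c[i],s[i,4]) for i in range(1,N) if s[i,4]>=amin]
loc=lambda p:(round(float((p-foot)@up)*1e3,1),round(float(-(p-foot)@ey)*1e3,1))
pts=[]
roi=np.zeros(im.shape[:2],np.uint8);e=proj(C,[foot])[0];cv2.circle(roi,tuple(int(x) for x in e),75,255,-1)
for nm,lo,hi in [("red",(172,120,80),(180,255,255)),("red",(0,120,80),(5,255,255)),("yel",(22,120,100),(35,255,255)),("wht",(0,0,170),(180,40,255))]:
    for c,a in cc(cv2.inRange(hsv,lo,hi)&roi):
        if a<200: p=onplane([c],foot,n)[0];print(nm,c.round(1),a,loc(p));pts.append(loc(p))
g=cv2.inRange(hsv,(45,80,50),(85,255,255));b=np.zeros_like(g);eb=proj(C,[bf])[0].astype(int);b[max(0,eb[1]-45):eb[1]+45,max(0,eb[0]-45):eb[0]+45]=255
r=cc(g&b)
if r:
    c,a=max(r,key=lambda t:t[1]);h=.02;p=onplane([c],bf+h*n,n)[0];print("button",c,a,p.round(4),"local vs expected",((p-bf-h*n)@up*1e3).round(1),(-(p-bf)@ey*1e3).round(1))
o=cv2.inRange(hsv,(6,150,120),(19,255,255))&roi;ys,xs=np.nonzero(o)
T=onplane(np.c_[xs,ys],foot+.039*n,n);print("orange n",len(xs),"px",xs.min(),xs.max(),ys.min(),ys.max())
if len(pts)>6:
    print("ticks fit circle: ",[round(v,1) for v in cv2.minEnclosingCircle(np.array(pts,np.float32))[0]])
for y in range(ys.min(),ys.max()+1,3): s=ys==y;print(y,xs[s].mean().round(1) if s.any() else None,end="; ")
E
python3 meas.py w1.npz
python3 - <<'E'
import cv2,numpy as np
im=np.load("w1.npz")["im"];cv2.imwrite("pics/w1z.png",cv2.resize(im[140:250,250:390,::-1],None,fx=5,fy=5,interpolation=cv2.INTER_CUBIC))
E
```

```text
red [276.7 193.9] 76 (-8.8, -41.2)
yel [328.9 152.1] 87 (38.9, 5.3)
wht [310.1 155.5] 42 (35.4, -10.0)
wht [294.1 160.8] 41 (29.8, -23.3)
wht [344.5 160.3] 31 (30.4, 18.3)
wht [282.7 170.2] 41 (19.6, -33.5)
wht [356.1 170.1] 24 (19.7, 28.7)
wht [323.5 175.7] 11 (13.3, 1.0)
wht [316.1 182.1] 8 (5.8, -5.3)
wht [278.  181.9] 37 (6.0, -38.7)
wht [337.  188.5] 16 (-2.0, 13.2)
wht [360.7 182.3] 26 (5.6, 33.8)
wht [358.  194.1] 34 (-9.0, 32.5)
button [486.73577628 200.30858245] 1037 [ 0.6422 -0.1019  0.2117] local vs expected 3.7 -5.4
orange n 253 px 310 319 167 218
ticks fit circle:  [1.8, -4.3]
167 313.0; 170 312.5; 173 313.0; 176 313.0; 179 313.0; 182 313.0; 185 313.0; 188 313.0; 191 313.0; 194 313.0; 197 313.0; 200 313.0; 203 313.0; 206 314.0; 209 315.0; 212 316.0; 215 317.0; 218 317.0;
```

View pics/w1z.png

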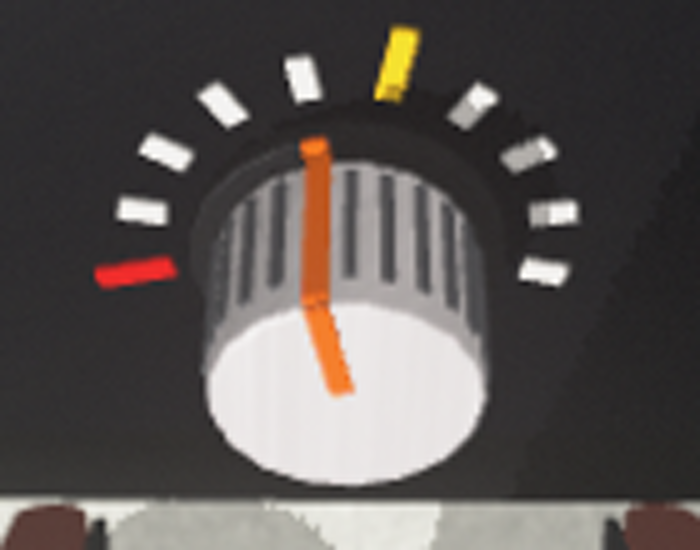

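Pointer is at mark 4 (1.6 rad), so I need +0.8 rad. I'll turn it in two shallow one-click grips, each centred on the panel's slope direction.

```bash
python3 -m creep '[-0.0086,-0.0016,0,0,0.0878, 0,0,0.02,-0.1,0.0878, 0,0,0.025,-0.1,0.0878, 0,0,0.025,0,0.0878, 0,0,0.025,0,0.0878, 0,0,0.015,0,0.0878, 0,0,0.009,0,0.0878, 0,0,0.005,0,0.0878]' 18
python3 -m creep '[0,0,0,0,0.0878]'
python3 -m creep '[0,0,0,0,0.02, 0,0,0,0,0.02, 0,0,0,0,0.02, 0,0,0,0,0.02, 0,0,0,0,0.02, 0,0,0,0,0.02, 0,0,0,0,0.02, 0,0,0,0,0.02]'
```

```text
clock: 5.95
eef_pos: [0.6393, 0.0393, 0.2058]
tool_rot: [-180.0, 0.1, 8.7]
force: [0.3, 0.1, 0.5]
opening: 0.996
grip_force: 0.0
clock: 6.03
eef_pos: [0.64, 0.0394, 0.2064]
tool_rot: [-180.0, 0.1, 8.7]
force: [0.1, 0.1, 0.3]
opening: 0.999
grip_force: 0.0
clock: 6.7
eef_pos: [0.641, 0.0401, 0.2069]
tool_rot: [-180.0, -0.0, 8.8]
force: [-0.7, 1.8, 1.6]
opening: 0.537
grip_force: 17.8
```

```bash
python3 -m creep '[0,0,0,0.085,0.02, 0,0,0,0.085,0.02, 0,0,0,0.085,0.02, 0,0,0,0.085,0.02, 0,0,0,0.085,0.02, 0,0,0,0,0.02, 0,0,0,0,0.02]'
python3 -m creep '[0,0,0,0,0.0878, 0,0,0,0,0.0878, 0,0,0,0,0.0878, 0,0,0,0,0.0878]'
python3 -m creep '[0,0,0,-0.106,0.0878, 0,0,0,-0.106,0.0878, 0,0,0,-0.106,0.0878, 0,0,0,-0.106,0.0878, 0,0,0,0,0.0878]'
python3 - <<'E'
from h import *
st=get_state();im,d=grab_frame("wrist");cv2.imwrite("pics/w2.png",im[:,:,::-1]);np.savez("w2.npz",im=im,d=d,p=st["eef_pos"],r=st["tool_rot"])
E
```

```text
clock: 7.28
eef_pos: [0.6409, 0.0409, 0.2071]
tool_rot: [-179.9, 0.0, -15.4]
force: [-1.5, 5.6, 4.5]
opening: 0.534
grip_force: 18.4
clock: 7.62
eef_pos: [0.6409, 0.039, 0.2063]
tool_rot: [179.9, 0.0, -15.6]
force: [-0.1, 0.8, -1.2]
opening: 0.8
grip_force: 0.0
clock: 8.03
eef_pos: [0.6409, 0.0393, 0.2064]
tool_rot: [180.0, 0.0, 8.9]
force: [-0.0, 0.3, -0.8]
opening: 1.0
grip_force: 0.0
```

View pics/w2.png

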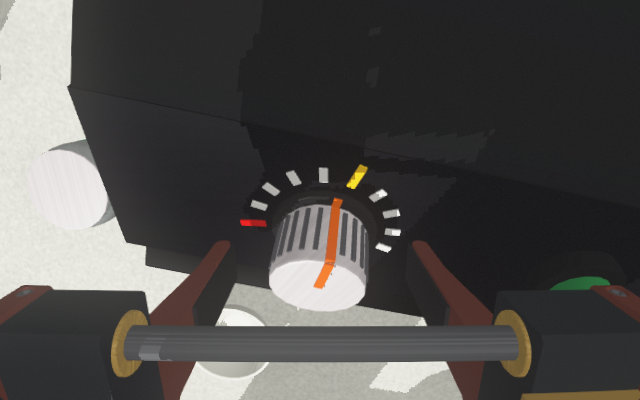

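The wrist view shows the pointer leaning right of straight uphill, towards the yellow tick at (357,177), with its flange end at (336,203). It has moved one click, to 5. Repeating once.

```bash
python3 -m creep '[0,0,0,0,0.02, 0,0,0,0,0.02, 0,0,0,0,0.02, 0,0,0,0,0.02, 0,0,0,0,0.02, 0,0,0,0,0.02, 0,0,0,0,0.02, 0,0,0,0,0.02]'
python3 -m creep '[0,0,0,0.085,0.02, 0,0,0,0.085,0.02, 0,0,0,0.085,0.02, 0,0,0,0.085,0.02, 0,0,0,0.085,0.02, 0,0,0,0,0.02, 0,0,0,0,0.02]'
python3 -m creep '[0,0,0,0,0.0878, 0,0,0,0,0.0878, 0,0,0,0,0.0878, 0,0,0,0,0.0878, 0,0,0,0,0.0878, 0,0,-0.03,-0.075,0.0878, 0,0,-0.04,-0.075,0.0878, 0,0,-0.04,-0.075,0.0878]'
python3 -m creep '[0.009,0,-0.014,0,0.0878, 0,0,0,0,0.0878, 0,0,0,0,0.0878]'
python3 - <<'E'
from h import *
st=get_state();im,d=grab_frame("wrist");cv2.imwrite("pics/w3.png",cv2.resize(im[130:260,240:540,::-1],None,fx=2.6,fy=2.6,interpolation=cv2.INTER_CUBIC));np.savez("w3.npz",im=im,d=d,p=st["eef_pos"],r=st["tool_rot"])
E
python3 meas.py w3.npz
```

```text
clock: 8.75
eef_pos: [0.6409, 0.04, 0.2067]
tool_rot: [-180.0, 0.0, 8.7]
force: [-0.4, 1.1, 0.3]
opening: 0.535
grip_force: 17.8
clock: 9.33
eef_pos: [0.6407, 0.041, 0.207]
tool_rot: [-179.9, 0.0, -15.5]
force: [-2.5, 5.6, 4.1]
opening: 0.535
grip_force: 18.3
clock: 10.0
eef_pos: [0.6399, 0.0394, 0.3166]
tool_rot: [180.0, 0.2, -2.5]
force: [0.7, -0.7, 1.3]
opening: 0.998
grip_force: 0.0
clock: 10.25
eef_pos: [0.6505, 0.039, 0.3312]
tool_rot: [180.0, -0.1, -2.8]
force: [-0.2, -0.3, 0.2]
opening: 0.999
grip_force: 0.0
red [277.6 194.6] 73 (-8.8, -41.2)
yel [329.4 153.1] 89 (38.6, 5.3)
wht [310.7 156.1] 39 (35.6, -10.0)
wht [294.8 161.5] 41 (29.9, -23.3)
wht [345.  161.1] 26 (30.2, 18.3)
wht [283.5 171. ] 42 (19.5, -33.5)
wht [356.5 170.6] 25 (19.8, 28.7)
wht [332. 182.] 13 (6.6, 8.1)
wht [324.1 180.8] 8 (8.1, 1.2)
wht [278.8 182.6] 36 (6.1, -38.8)
wht [361.5 182.5] 27 (6.0, 34.1)
wht [324. 190.] 23 (-3.1, 1.2)
wht [358.6 194.5] 33 (-9.0, 32.7)
button [486.68318756 200.32653061] 1029 [ 0.6422 -0.1019  0.2117] local vs expected 3.7 -5.3
orange n 246 px 319 332 169 218
ticks fit circle:  [1.3, -4.1]
169 329.5; 172 329.0; 175 329.0; 178 328.5; 181 329.0; 184 329.0; 187 329.0; 190 329.0; 193 329.0; 196 329.0; 199 329.0; 202 329.0; 205 327.0; 208 326.0; 211 324.0; 214 323.0; 217 321.0;
```

View pics/w3.png

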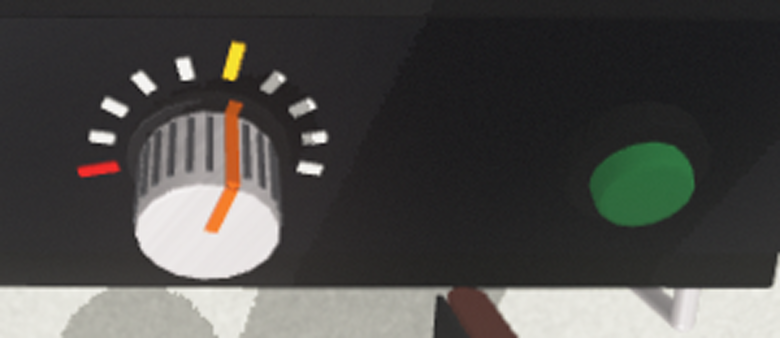

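```bash
cat >> meas.py <<'E'

print()
foot=foot+.0025*ey
t=np.array([xs,ys]).T
# fit: orange pixels of the lit top-face segment -> plane h=.039 ; flange end -> plane h=.006
low=ys>ys.max()-14; X=onplane(t[low],foot+.039*n,n)-foot; u=np.c_[X@up,-(X@ey)]
vx,vy,x0,y0=cv2.fitLine(u.astype(np.float32),cv2.DIST_L2,0,.01,.01).ravel()
if vx<0: vx,vy=-vx,-vy
print("value from line",1.8+np.arctan2(vy,vx),"centroid",1.8+np.arctan2(u.mean(0)[1],u.mean(0)[0]),u.mean(0)*1e3)
hi=ys<ys.min()+3
for h in (.004,.006,.008):
    X=(onplane(t[hi],foot+h*n,n)-foot).mean(0); print("flange end h",h,"val",1.8+np.arctan2(-X@ey,X@up),"r mm",np.hypot(X@ey,X@up)*1e3)
E
for w in w1 w2 w3; do echo == $w; python3 meas.py $w.npz | tail -4; done
```

```text
== w1
value from line 1.6064558 centroid 1.561185478916074 [11.24886518 -2.73865539]
flange end h 0.004 val 1.584157028980767 r mm 25.856759375414203
flange end h 0.006 val 1.59971989892831 r mm 27.531920172332555
flange end h 0.008 val 1.6134946598340918 r mm 29.21298364829236
== w2
value from line 1.9005535 centroid 1.8388792473952642 [7.89320566 0.30703662]
flange end h 0.004 val 1.864444726254529 r mm 25.463117522456137
flange end h 0.006 val 1.8491910770832272 r mm 27.445785586480984
flange end h 0.008 val 1.835995386537302 r mm 29.433978470339017
== w3
value from line 2.1241612 centroid 2.0858665926045314 [11.08788336  3.2589154 ]
flange end h 0.004 val 2.130356872995986 r mm 25.19157984744948
flange end h 0.006 val 2.1069427161635574 r mm 26.81830807552702
flange end h 0.008 val 2.0862164940770325 r mm 28.458053520208054
```

The pointer reads 1.60, then 1.87, then 2.11, so each 0.425 rad turn gave about 0.26. One more similar turn should bring it close to 2.4; then I measure again.

```bash
python3 -m creep '[-0.0095,0,0,-0.1,0.0878, 0,-0.001,0.025,-0.1,0.0878, 0,0,0.025,0,0.0878, 0,0,0.025,0,0.0878, 0,0,0.025,0,0.0878, 0,0,0.015,0,0.0878, 0,0,0.009,0,0.0878, 0,0,0,0,0.0878]'
python3 -m creep '[0,0,0,0,0.02, 0,0,0,0,0.02, 0,0,0,0,0.02, 0,0,0,0,0.02, 0,0,0,0,0.02, 0,0,0,0,0.02, 0,0,0,0,0.02, 0,0,0,0,0.02]'
python3 -m creep '[0,0,0,0.09,0.02, 0,0,0,0.09,0.02, 0,0,0,0.09,0.02, 0,0,0,0.09,0.02, 0,0,0,0.09,0.02, 0,0,0,0,0.02, 0,0,0,0,0.02]'
python3 -m creep '[0,0,0,0,0.0878, 0,0,0,0,0.0878, 0,0,0,0,0.0878, 0,0,0,0,0.0878, 0,0,0,0,0.0878, 0,0,-0.03,-0.08,0.0878, 0,0,-0.04,-0.085,0.0878, 0,0,-0.04,-0.085,0.0878]'
python3 -m creep '[0.009,0,-0.014,0,0.0878, 0,0,0,0,0.0878, 0,0,0,0,0.0878]'
python3 - <<'E'
from h import *
st=get_state();im,d=grab_frame("wrist");np.savez("w4.npz",im=im,d=d,p=st["eef_pos"],r=st["tool_rot"])
E
python3 meas.py w4.npz|tail -4
```

```text
clock: 10.97
eef_pos: [0.6372, 0.0408, 0.2024]
tool_rot: [-179.9, 0.4, 8.7]
force: [-0.5, -0.0, 0.6]
opening: 0.999
grip_force: 0.0
clock: 11.63
eef_pos: [0.6407, 0.0401, 0.2072]
tool_rot: [179.9, -0.0, 8.7]
force: [0.1, -1.5, 2.3]
opening: 0.534
grip_force: 17.8
clock: 12.22
eef_pos: [0.6406, 0.041, 0.2072]
tool_rot: [-180.0, -0.0, -16.9]
force: [-0.5, 1.2, 4.2]
opening: 0.534
grip_force: 18.1
clock: 12.88
eef_pos: [0.6393, 0.0407, 0.3165]
tool_rot: [-180.0, 0.2, -2.5]
force: [0.6, -0.6, -0.0]
opening: 0.994
grip_force: 0.0
clock: 13.13
eef_pos: [0.6499, 0.0402, 0.3312]
tool_rot: [-180.0, -0.1, -2.8]
force: [0.8, -0.5, -0.7]
opening: 1.0
grip_force: 0.0
value from line 2.4145527 centroid 2.3909045780441667 [10.5204357   7.05780834]
flange end h 0.004 val 2.4261633181250626 r mm 25.33595386192963
flange end h 0.006 val 2.383328221756504 r mm 26.702750754290417
flange end h 0.008 val 2.3447276645186084 r mm 28.113730043833307
```

Sleeve at 2.40. Next is the button: close the fingers, move over it and approach along the panel normal.

```bash
python3 -m creep '[-0.0102,0,0,0,0, 0,0.0361,0,0,0, 0,0.0361,0,0,0, 0,0.0361,0,0,0, 0,0.0361,0,0,0, 0,0,0,0,0, 0,0,0,0,0, 0,0,0,0,0]'
python3 -m creep '[0,0,0.03,0,0, 0,0,0.03,0,0, 0,0,0.025,0,0, 0,0,0.015,0,0, 0,0,0.004,0,0, 0,0,0,0,0, 0,0,0,0,0]'
python3 -m creep '[0.001,0,0.0018,0,0, 0.001,0,0.0018,0,0, 0.001,0,0.0018,0,0, 0,0,0,0,0]'
```

```text
clock: 13.85
eef_pos: [0.6308, -0.1028, 0.3291]
tool_rot: [-179.9, 0.2, -2.8]
force: [0.4, -0.5, -0.1]
opening: 0.434
grip_force: 0.0
clock: 14.43
eef_pos: [0.6325, -0.1025, 0.2273]
tool_rot: [-180.0, -0.0, -2.7]
force: [-0.1, -0.1, 0.6]
opening: 0.009
grip_force: 0.0
clock: 14.77
eef_pos: [0.6356, -0.1037, 0.2215]
tool_rot: [180.0, -0.0, -2.8]
force: [0.1, 0.5, -0.4]
opening: 0.009
grip_force: 0.0
```

```bash
python3 -m creep '[0,0,0.002,0,0, 0,0,0.002,0,0, 0,0,0.002,0,0, 0,0,0,0,0]'; python3 -m creep '[0.0005,0,0.001,0,0, 0.0005,0,0.001,0,0, 0,0,0,0,0]'; python3 -m creep '[0.0005,0,0.001,0,0, 0.0005,0,0.001,0,0, 0,0,0,0,0]'; python3 -m creep '[0.0005,0,0.001,0,0, 0.0005,0,0.001,0,0, 0,0,0,0,0]'
```

```text
clock: 15.1
eef_pos: [0.6352, -0.1037, 0.2151]
tool_rot: [-180.0, 0.0, -2.8]
force: [-1.3, 0.3, 0.7]
opening: 0.003
grip_force: 0.9
clock: 15.35
eef_pos: [0.6363, -0.1037, 0.2132]
tool_rot: [-180.0, 0.0, -2.8]
force: [0.4, 0.2, 2.3]
opening: 0.003
grip_force: 1.3
clock: 15.6
eef_pos: [0.6374, -0.1038, 0.2113]
tool_rot: [180.0, -0.0, -2.8]
force: [-0.4, -0.1, 4.7]
opening: 0.002
grip_force: 1.8
clock: 15.85
eef_pos: [0.6379, -0.1038, 0.2106]
tool_rot: [180.0, 0.0, -2.8]
force: [-4.6, 0.6, 11.3]
opening: 0.002
grip_force: 6.2
```

```bash
python3 -m creep '[0.0005,0,0.001,0,0, 0.0005,0,0.001,0,0, 0,0,0,0,0, 0,0,0,0,0]'; python3 -m creep '[-0.002,0,-0.004,0,0, -0.004,0,-0.012,0,0, 0,0,-0.03,0,0, 0,0,-0.04,0,0, 0,0,-0.04,0,0, -0.03,-0.033,0,0,0, 0,-0.036,0,0,0, 0,-0.036,0,0,0]';  python3 -m creep '[0.03,-0.02,0,0,0, 0.012,-0.015,0,0,0, 0,0,0,0,0, 0,0,0,0,0]'
python3 - <<'E'
from h import *
st=get_state();im,d=grab_frame("wrist");np.savez("w5.npz",im=im,d=d,p=st["eef_pos"],r=st["tool_rot"]);cv2.imwrite("pics/w5.png",im[:,:,::-1])
E
python3 meas.py w5.npz|grep -E "button|val"
```

```text
clock: 16.18
eef_pos: [0.6382, -0.1039, 0.2102]
tool_rot: [180.0, 0.0, -2.8]
force: [-9.5, 1.3, 21.7]
opening: 0.007
grip_force: 11.8
clock: 16.85
eef_pos: [0.6094, 0.0011, 0.3347]
tool_rot: [-180.0, -0.1, -2.9]
force: [0.8, -0.0, -0.2]
opening: 0.006
grip_force: 0.0
clock: 17.18
eef_pos: [0.6537, 0.0342, 0.3327]
tool_rot: [180.0, 0.1, -2.7]
force: [0.2, -0.6, -0.3]
opening: 0.009
grip_force: 0.0
button [480.27389163 203.5408867 ] 1015 [ 0.6423 -0.102   0.2117] local vs expected 3.8 -5.2
value from line 2.427954 centroid 2.3935778962403793 [10.47992144  7.07132694]
flange end h 0.004 val 2.433882979921167 r mm 25.516744870072138
flange end h 0.006 val 2.391355610296628 r mm 26.94511059751417
flange end h 0.008 val 2.3531711909172497 r mm 28.417261724078912
```

View pics/w5.png

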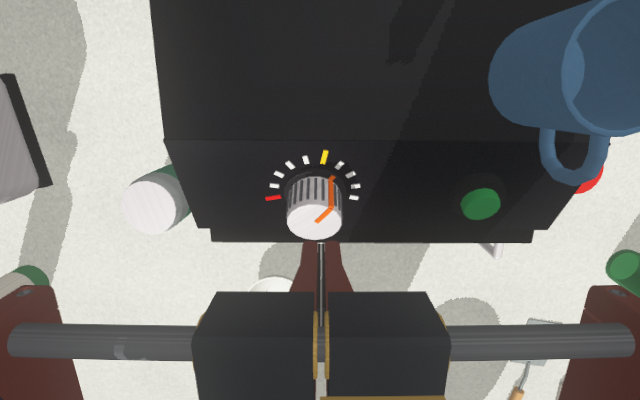

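The sleeve reads 2.40 with the pointer at (331,190) aimed at the first white tick after yellow. The button is back up at (480,203), the door edge is straight and parallel at y≈242, and the mug hasn't moved. The arm is clear, so I'm handing in.

```bash
python3 -c "
from cell import ticket
print(ticket.job_done())"
```

```text
the job is handed in; nothing more can be done
None
```

I handed the job in at about 17 s. The door was pushed past its catch onto its stop, the sleeve measured 2.40 rad (mark 6), and the start button was pressed to its stop and sprang back. None of the kitchen things in the last view looked disturbed; no verdict was returned.

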